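# Unlock and release the clamp of a soldering jig

## Task

Two soldering jigs stand on the bench; on the one that holds the switch unit with the slate-blue dial, slide the yellow safety catch sideways all the way to its stop, then press the red release button it uncovered all the way down, so that the clamp swings up off the unit. Leave the catch open and the unit sitting in its nest, and do not touch the jig that holds the orange unit.

Things in the scene. Friction and masses are not known exactly. Their poses are not given: they have to be found in the camera images.
- jig_blue: Jig to operate, holding the blue unit: grey block 180 (x) x 130 (y) x 30 mm, fixed. Origin: centre of underside, on the bench; x away from the robot, y to its left (yaw to 0.3 rad). Near half: two rails along y, 42 mm high (end posts 49 mm), inner faces 30 mm either side of x = -45 mm. Far half: unit's nest at x = 36, y = 0 mm under a steel clamp arm whose tip rises to 95 mm as the button sinks.
- catch_blue: Its yellow safety catch: plate 76 (x) x 48 (y) x 5 mm with an upright tab 32 (x) x 12 (y) x 25 mm high to push or pinch. Origin: centre of the tab's foot, 47 mm above the bench; plate centre 10 mm to -y of it. Slides only along jig y, at jig x = -45 mm: shut at y = -22 (starts 0 to 6 mm from there), open stop at y = +34 mm. Friction 2 N; stays where left. Axes as the jig's.
- release_blue: Its red round release button, 32 mm across, hidden under the catch plate at first. Origin: centre of its top face, at jig x = -45, y = -32, z = 41 mm; pressed, it goes 8 mm straight down to a firm stop at z = 33 mm (jig top at 30 mm). It takes about 4 to 6 N and stays down (no spring back). Axes as the jig's.
- unit_blue: Switch unit in that jig's nest: black square body 36 x 36 x 12 mm with a round slate-blue dial 35 mm across on top, 22 mm high in all, 30 g, loose between 6 mm high lips at jig x = 36, y = 0 mm. Origin: centre of its underside, 30 mm above the bench; axes as the jig's.
- jig_orange: The other jig, just like the first with its own catch, button and clamp, but holding a unit with an orange dial. Origin and axes as for the first jig. Not to be touched.
There are look-alikes about, which are no part of the job. What is shaped like the jig_blue but green is not meant.

How it is judged:
By the outcome, as a careful person would: the job done as asked, in the order asked, and still so for the second after the job is handed in, with the robot touching nothing.
It also fails if it takes over 32 s, if anything falls off the work surface, if the arm or the gripper's body presses on something with over 40 N, if the wrist force passes 120 N, or if a joint passes its speed limit or range.

## Robot

A 6-joint arm with a two-finger parallel gripper is mounted at the origin on the work surface. World frame = base frame: x ahead of the robot, y to its left, z up, the work surface at z = 0. Lengths are in m, angles in rad, forces in N, time in s.
With the tool pointing down it reaches from about 0.425 to 0.95 m from the base axis. Payload 14.7 kg.
Tool frame: the origin (TCP) lies at the very end of the fingers, on their centre line; the grasp point (between the pads) lies env.hold_point_z behind it (env.hold_point_z is the distance from the TCP to the grasp point, in m); z points along the fingers, x is the direction in which the jaws open and shut, and the axes are right-handed (so a half turn about z gives the same grasp; the last joint's range is limited). The gripper opens to 85 mm and grips with 20 to 120 N. Pads are 22 mm wide; open, the fingers measure 114 mm over their backs; the gripper's body (76 mm by 85 mm) begins 54 mm behind the grasp point. The pads swing forward as they close: fully open they stand 13 mm farther back than shut.
Start: joints at [1.275, 0.48, 1.596, -0, 1.065, -0.047], TCP at [0.16, 0.63, 0.21] pointing down, gripper open.
Joint ranges: [-2.75, 2.75], [-0.82, 2.05], [0.23, 2.67], [-1.56, 4.7], [0.09, 2.69], [-2.92, 2.92]. Speed limits (rad/s): [1.89, 1.89, 2.39, 3.01, 3.01, 3.01].

## Interface

Orientations are given as [roll, pitch, yaw] about the fixed x, y, z axes, in that order (R = Rz(yaw) Ry(pitch) Rx(roll)).
In Python, from bench import telemetry, cams, env gives the robot as it stands. The module is installed in compiled form; this text tells all that it offers.
- The arm moves only by the tool drive_tool, never from a script. Its argument "series" is text: rows parted by semicolons, each of 5 numbers parted by spaces: the gripper command: -1 is fully open, 1 is shut, values between are in proportion, then the shift along the tool's x, y, z scaled (see below), then the turn about the tool's z scaled (see below). In form: hand tx ty tz yaw; .... A call has exactly 5 rows; each row is the pose to reach, as a shift and turn from the pose commanded when the call began, along the tool's axes at that moment; what a row does not reach only later rows make up. The controller multiplies each number of a shift by 0.1 m and each number of a turn by 45 degrees. A row lasts 1/8 s, in which the tool goes at most 62.5 mm and 10.7 degrees, less where a joint would pass 70% of its speed; a pose out of reach is approached as far as the arm can. A call with a number of a shift or a turn outside -1 to 1 is refused whole. A call with a gripper value outside its range is refused whole. The fingers move at their own pace and stop on an object; "force" is the grip in N (left out, the last holds). Time passes only in rows, so rows that repeat a pose let the fingers close, or fill a call up. It gives the time, the measured TCP pose, the force and the opening at its end, in the units of the state.
- telemetry.state(): the state, without advancing time (a new reading comes with each control period).
- cams.get_image(name): name is "scene" or "top"; returns a dict with "frame" (400x640x3 uint8, red, green, blue), "depth" (400x640 float32, m along the optical axis (not along the pixel's ray), 0 where there is no reading), "K" (3x3 intrinsics, pixels), "dist" ([k1, k2, p1, p2, k3] as OpenCV has them; the pictures are not rectified), "R" (3x3) and "t" (3): a world point X has camera coordinates R X + t. Camera axes: x right, y down, z forward; pixel columns grow to the right and rows downward; lengths in m; the calibration is good to about 2 mm. A picture is of the moment at which its call begins.
- env.finish_job(): hands the job in, once; it reports no verdict.
The state is a dict: "time": time; "joints": joint angles; "dq": joint speeds; "effort": joint torques, N m; "ee_pos": TCP position; "orientation": TCP orientation; "force": force on the tool from outside, world axes, zero at the start; "wrist_torque": the same for the moment, N m; "finger_gap": finger opening in m.
Only numpy, scipy, OpenCV 4.12 (cv2) and the standard library are available. Lean on these libraries where they do the work, as an engineer would, in place of code of your own. Each camera call takes 0.05 s, during which the arm holds its last target.

## Working session

There is one attempt and no reset: what is moved stays moved. The work goes in short steps, Python scripts to look and compute and a tool call to move; the robot and the scene stay as the last step left them, time stands still between calls to the robot, and variables do not carry over. Pictures are saved under pics/ and viewed, and the job is handed in when it is done.

Besides the shell and the picture viewer there is one more tool, called by a JSON object that holds its "fn" and its "kwargs", one argument or row to a line. drive_tool: Moves the arm, as the interface text tells. Shifts and turns lie within -1 to 1; 1 stands for 0.1 m of shift or 45 degrees of turn. Its arguments: {"type":"object","properties":{"series":{"type":"string"},"force":{"type":"number"}},"required":["series"]}

```bash
mkdir -p pics; python3 - <<'E'
from bench import telemetry,cams,env
import cv2,numpy as np
s=telemetry.state();print({k:np.round(v,3).tolist() for k,v in s.items()}, env.hold_point_z)
for n in("scene","top"):
    d=cams.get_image(n);np.savez(f'{n}0.npz',**d);cv2.imwrite(f'pics/{n}0.png',d['frame'][:,:,::-1]);print(n,d['K'].tolist(),np.round(d['dist'],3),np.round(d['R'],3).tolist(),d['t'])
E
```

```text
{'time': 0.0, 'joints': [1.275, 0.481, 1.597, 0.0, 1.065, -0.047], 'dq': [0.002, -0.0, -0.0, -0.0, 0.0, -0.001], 'effort': [0.005, -95.068, -43.019, 0.0, 0.012, -0.0], 'ee_pos': [0.16, 0.63, 0.209], 'orientation': [-3.142, 0.001, 1.322], 'force': [-0.446, -0.939, -0.912], 'wrist_torque': [-0.036, -0.003, -0.0], 'finger_gap': 0.085} 0.0187
scene [[457.49751310468264, 0.0, 318.09290079659576], [0.0, 457.49751310468264, 195.4196331096586], [0.0, 0.0, 1.0]] [-0.015  0.     0.     0.     0.   ] [[0.51, 0.86, -0.015], [0.722, -0.438, -0.535], [-0.467, 0.262, -0.845]] [-0.21308863 -0.2851874   1.2132452 ]
top [[389.1857113678725, 0.0, 317.82063765248245], [0.0, 389.1857113678725, 196.68488668230515], [0.0, 0.0, 1.0]] [0.032 0.    0.    0.    0.   ] [[-0.02, -1.0, -0.009], [-0.995, 0.021, -0.098], [0.098, 0.007, -0.995]] [0.01413861 0.45701957 0.955356  ]
```

View pics/scene0.png

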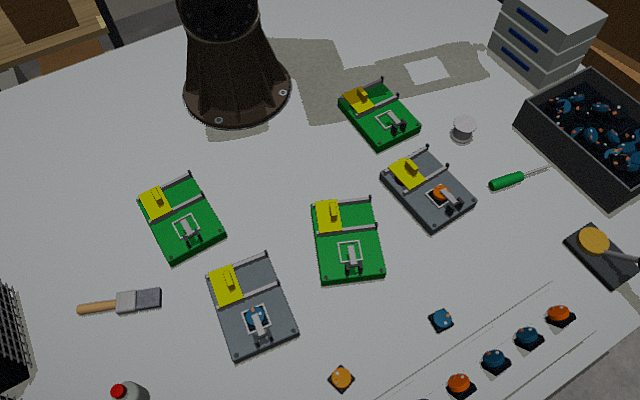

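View pics/top0.png

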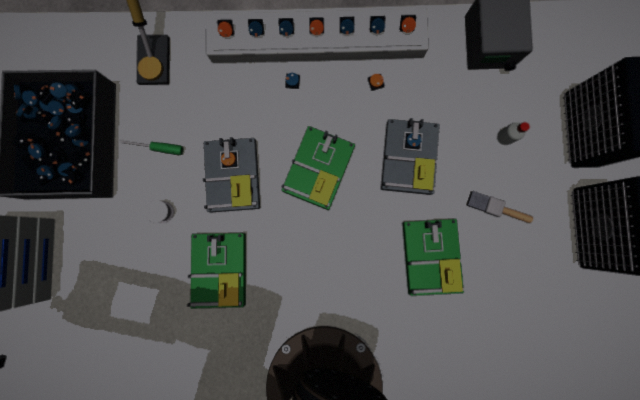

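The top view shows two grey jigs: one at about (411,156) with a blue dial, and one at (231,175) with an orange dial. The three green ones, at (319,168), (433,256) and (217,270), are look-alikes. The grey jig with the slate-blue dial is the target, so I'll enlarge it and measure.

```bash
cat > h.py <<'E'
import cv2,numpy as np
def world(d):
    h,w=d['depth'].shape
    u,v=np.meshgrid(np.arange(w),np.arange(h))
    p=cv2.undistortPoints(np.stack([u,v],-1).reshape(-1,1,2).astype(np.float64),d['K'],d['dist']).reshape(h,w,2)
    z=d['depth'].astype(float)
    c=np.stack([p[...,0]*z,p[...,1]*z,z],-1)
    return (c-d['t'])@d['R']
def proj(d,X):
    return cv2.projectPoints(np.asarray(X,float).reshape(-1,1,3),cv2.Rodrigues(d['R'])[0],d['t'],d['K'],d['dist'])[0].reshape(-1,2)
E
python3 - <<'E'
from h import *
for n,(u0,u1,v0,v1) in dict(top=(372,450,108,204),scene=(195,310,240,370)).items():
    d=np.load(n+'0.npz');W=world(d);f=d['frame']
    cv2.imwrite(f'pics/crop_{n}.png',cv2.resize(f[v0:v1,u0:u1,::-1],None,fx=4.5,fy=4.5,interpolation=cv2.INTER_CUBIC))
    m=np.zeros(f.shape[:2],bool);m[v0:v1,u0:u1]=1
    hsv=cv2.cvtColor(f,cv2.COLOR_RGB2HSV)
    print(n,'bench z',np.median(W[v0:v1,u0:u1,2][W[v0:v1,u0:u1,2]<.015]))
    yel=m&(hsv[...,0]>22)&(hsv[...,0]<35)&(hsv[...,1]>150)
    z=W[...,2]
    print('yel z hist',np.percentile(z[yel],[5,25,50,75,95]))
    pl=yel&(abs(z-.047)<.006);print('plate c',cv2.minAreaRect(W[pl][:,:2].astype(np.float32)),pl.sum())
    tb=m&(z>.062)&yel;print('tab',W[tb].mean(0),tb.sum(), cv2.minAreaRect(W[tb][:,:2].astype(np.float32)))
    bl=m&(z>.02)&(z<.06);k=max(range(1),default=0)
    r=cv2.minAreaRect(W[bl][:,:2].astype(np.float32));print('block',r,bl.sum())
    top=m&(abs(z-.03)<.005)&~yel;r=cv2.minAreaRect(W[top][:,:2].astype(np.float32));print('blocktop',r,top.sum())
    bd=m&(hsv[...,0]>95)&(hsv[...,0]<115)&(hsv[...,1]>130)&(z>.04);print('dial',W[bd].mean(0),bd.sum())
E
```

```text
top bench z 0.0016856763371153462
yel z hist [0.04644747 0.0480408  0.04935504 0.05112644 0.07391727]
plate c ((0.5064653158187866, -0.2553471624851227), (0.045847129076719284, 0.07487927377223969), 83.30602264404297) 460
tab [ 0.50418286 -0.23977197  0.09364126] 85 ((0.4327501058578491, -0.13377228379249573), (0.028075387701392174, 0.29901745915412903), 33.785545349121094)
block ((0.5551038384437561, -0.22939163446426392), (0.13273417949676514, 0.17968545854091644), 83.2385025024414) 3570
blocktop ((0.5551038384437561, -0.22939163446426392), (0.13273417949676514, 0.17968545854091644), 83.2385025024414) 2394
dial [ 0.58785807 -0.23175023  0.05206594] 85
scene bench z 0.0003269593536691936
yel z hist [0.04524817 0.04666346 0.04765402 0.0492223  0.07258617]
plate c ((0.5080096125602722, -0.2577609121799469), (0.04831111431121826, 0.07729737460613251), 83.33325958251953) 793
tab [ 0.53232165 -0.24864325  0.11664126] 124 ((0.6872965097427368, -0.25667232275009155), (0.013731077313423157, 0.38754087686538696), 87.21145629882812)
block ((0.5169820189476013, -0.2274637222290039), (0.1319039762020111, 0.2622946500778198), 83.50694274902344) 6173
blocktop ((0.5173324942588806, -0.22704926133155823), (0.13057932257652283, 0.2614499628543854), 82.79572296142578) 4309
dial [ 0.59197827 -0.23749677  0.05130937] 171
```

View pics/crop_top.png

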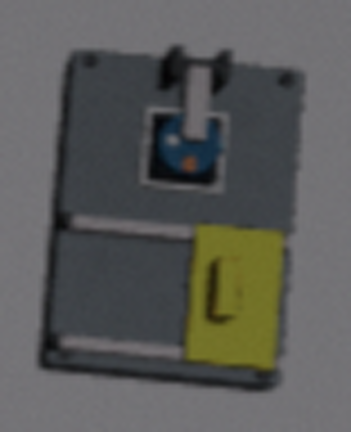

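View pics/crop_scene.png

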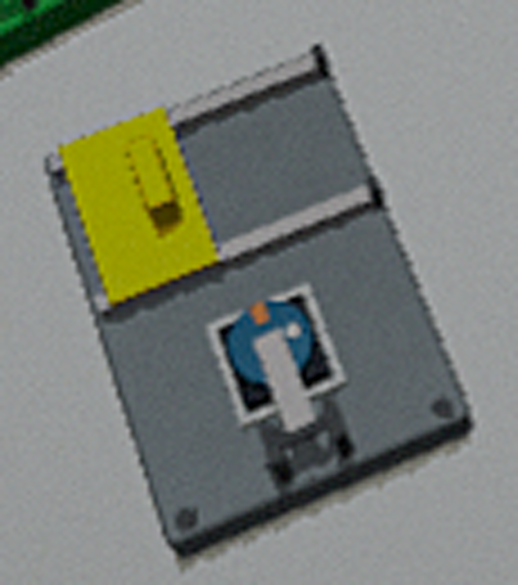

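```bash
python3 - <<'E'
from h import *
for n,(u0,u1,v0,v1) in dict(top=(372,450,108,204),scene=(195,310,240,370)).items():
    d=np.load(n+'0.npz');W=world(d);f=d['frame']
    m=np.zeros(f.shape[:2],bool);m[v0:v1,u0:u1]=1
    hsv=cv2.cvtColor(f,cv2.COLOR_RGB2HSV);z=W[...,2]
    yel=m&(hsv[...,0]>22)&(hsv[...,0]<35)&(hsv[...,1]>150)
    b=m&(abs(z-.031)<.003)&(hsv[...,1]<110)
    k,l,s,_=cv2.connectedComponentsWithStats(b.astype(np.uint8));
    X=W[b][:,:2];X=X[(X[:,0]>.45)&(X[:,0]<.66)&(X[:,1]<-.15)&(X[:,1]>-.31)]
    print(n,cv2.minAreaRect(X.astype(np.float32)))
    t=yel&(z>.066)&(z<.08);print('tabtop',W[t].mean(0),t.sum(),cv2.minAreaRect(W[t][:,:2].astype(np.float32)))
    # model check
    for c in [(.555,-.2294),(.556,-.231)]:
        a=-.117;R=np.array([[np.cos(a),-np.sin(a)],[np.sin(a),np.cos(a)]])
        P=[np.r_[R@q+c,.03] for q in [(-.09,-.065),(.09,-.065),(.09,.065),(-.09,.065)]]
        print(c,np.round(proj(d,P),1).tolist())
E
```

```text
top ((0.5549077391624451, -0.2292744517326355), (0.1323367804288864, 0.17963898181915283), 83.03099822998047)
tabtop [ 0.50824154 -0.24616763  0.07297335] 73 ((0.5081626772880554, -0.24654120206832886), (0.01231001690030098, 0.031617894768714905), 79.82173919677734)
(0.555, -0.2294) [[433.9, 193.6], [438.9, 123.0], [387.3, 118.4], [381.5, 188.7]]
(0.556, -0.231) [[434.5, 193.2], [439.5, 122.6], [387.9, 118.0], [382.1, 188.3]]
scene ((0.5574802756309509, -0.23216326534748077), (0.13018512725830078, 0.1800657957792282), 83.03717041015625)
tabtop [ 0.5107518  -0.24806683  0.07219263] 109 ((0.5102981925010681, -0.24814490973949432), (0.01220201887190342, 0.03274986892938614), 83.51306915283203)
(0.555, -0.2294) [[204.5, 273.5], [233.3, 359.8], [300.7, 329.9], [266.3, 248.8]]
(0.556, -0.231) [[203.9, 274.3], [232.7, 360.8], [300.2, 330.8], [265.8, 249.6]]
```

Target confirmed: the grey jig with the blue dial at top (414,141). I put its centre at about (0.556, -0.231) with yaw about -0.12, and the catch at jig y = -22 mm. Next I shut the gripper and go around the base to the jig, staying high.

{"fn": "drive_tool", "kwargs": {
  "series": "1 -0.2 0.3 0 -0.08; 1 -0.4 0.6 0 -0.164; 1 -0.6 0.9 0 -0.164; 1 -0.8 1 0 -0.164; 1 -0.8 1 0 -0.164",
  "force": 40
}}

```text
time: 0.72
ee_pos: [0.2376, 0.5265, 0.2098]
orientation: [-3.141, 0.001, 1.449]
force: [-0.1, -0.3, -0.2]
finger_gap: -0.0001
```

{"fn": "drive_tool", "kwargs": {
  "series": "1 -0.25 0.25 0 0; 1 -0.5 0.5 0 0; 1 -0.75 0.75 0 0; 1 -1 1 0 0; 1 -1 1 0 0"
}}

```text
time: 1.35
ee_pos: [0.3256, 0.4159, 0.2099]
orientation: [3.141, 0.0, 1.449]
force: [-1.0, 0.8, 0.6]
finger_gap: 0.0002
```

{"fn": "drive_tool", "kwargs": {
  "series": "1 -0.25 0.25 0 0; 1 -0.5 0.5 0 0; 1 -0.75 0.75 0 0; 1 -1 1 0 0; 1 -1 1 0 0"
}}

```text
time: 1.98
ee_pos: [0.413, 0.305, 0.2099]
orientation: [3.141, -0.0, 1.449]
force: [-0.3, -0.3, -0.7]
finger_gap: 0.0004
```

{"fn": "drive_tool", "kwargs": {
  "series": "1 -0.25 0.1 0 0; 1 -0.5 0.2 0 0; 1 -0.75 0.3 0 0; 1 -1 0.4 0 0; 1 -1 0.4 0 0"
}}

```text
time: 2.6
ee_pos: [0.4398, 0.2014, 0.2099]
orientation: [-3.142, -0.0, 1.45]
force: [-0.3, 0.4, -0.3]
finger_gap: -0.0003
```

{"fn": "drive_tool", "kwargs": {
  "series": "1 -0.25 0.1 0 0; 1 -0.5 0.2 0 0; 1 -0.75 0.3 0 0; 1 -1 0.4 0 0; 1 -1 0.4 0 0"
}}

```text
time: 3.22
ee_pos: [0.4678, 0.0975, 0.2099]
orientation: [3.141, -0.0, 1.45]
force: [-1.1, 1.6, 0.2]
finger_gap: 0.0001
```

{"fn": "drive_tool", "kwargs": {
  "series": "1 -0.25 0.1 0 0; 1 -0.5 0.2 0 0; 1 -0.75 0.3 0 0; 1 -1 0.4 0 0; 1 -1 0.4 0 0"
}}

```text
time: 3.85
ee_pos: [0.4958, -0.0065, 0.2098]
orientation: [3.141, -0.0, 1.45]
force: [-0.5, 0.4, 1.1]
finger_gap: 0.0001
```

{"fn": "drive_tool", "kwargs": {
  "series": "1 -0.25 0.1 0 0; 1 -0.5 0.2 0 0; 1 -0.75 0.3 0 0; 1 -1 0.4 0 0; 1 -1 0.4 0 0"
}}

```text
time: 4.47
ee_pos: [0.5236, -0.1104, 0.2098]
orientation: [3.141, -0.0, 1.45]
force: [-0.4, 0.2, 0.3]
finger_gap: -0.0002
```

{"fn": "drive_tool", "kwargs": {
  "series": "1 -0.25 0 0 0; 1 -0.5 0 0 0; 1 -0.75 0 0 0; 1 -1 0 0 0; 1 -1 0 0 0"
}}

```text
time: 5.1
ee_pos: [0.5111, -0.2096, 0.2098]
orientation: [-3.141, -0.0, 1.45]
force: [0.4, 1.1, -0.4]
finger_gap: -0.0003
```

{"fn": "drive_tool", "kwargs": {
  "series": "1 -0.25 0 0 0; 1 -0.5 0 0 0; 1 -0.72 0.02 0.1 0; 1 -0.72 0.02 0.4 0; 1 -0.72 0.02 0.8 0"
}}

```text
time: 5.72
ee_pos: [0.505, -0.2816, 0.129]
orientation: [3.14, 0.0, 1.451]
force: [0.7, 0.1, -0.5]
finger_gap: -0.0002
```

```bash
python3 - <<'E'
from bench import telemetry,cams
from h import *
print(telemetry.state()['ee_pos'])
ims=[]
for n,(u0,u1,v0,v1) in dict(scene=(160,320,220,380)).items():
    d=cams.get_image(n);cv2.imwrite(f'pics/{n}1.png',cv2.resize(d['frame'][v0:v1,u0:u1,::-1],None,fx=3.5,fy=3.5))
E
```

```text
[ 0.5049626  -0.28158454  0.12903695]
```

View pics/scene1.png

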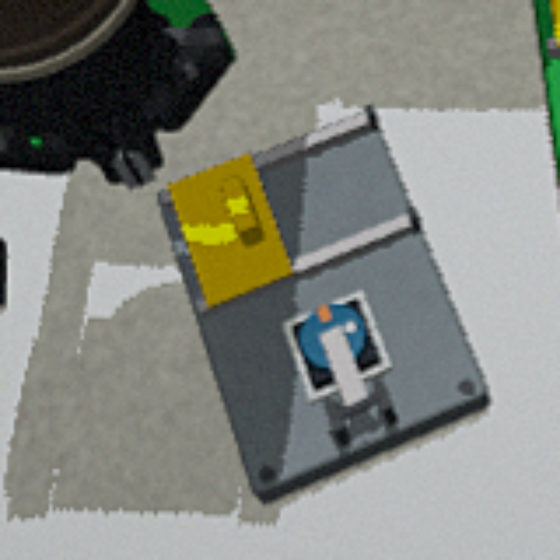

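The view shows the shut fingers at crop (135,165), clear on the -y side of the tab at (240,205). Now I descend to z = 0.055, then push.

{"fn": "drive_tool", "kwargs": {
  "series": "1 0 0 0.2 0; 1 0 0 0.4 0; 1 0 0 0.6 0; 1 0 0 0.74 0; 1 0 0 0.74 0"
}}

```text
time: 6.4
ee_pos: [0.5038, -0.2812, 0.0552]
orientation: [-3.14, -0.001, 1.451]
force: [0.4, 0.9, -0.7]
finger_gap: 0.0003
```

{"fn": "drive_tool", "kwargs": {
  "series": "1 0.08 0 0 0; 1 0.16 0 0 0; 1 0.24 0 0 0; 1 0.32 0 0 0; 1 0.36 0 0 0"
}}

```text
time: 7.02
ee_pos: [0.5087, -0.2456, 0.056]
orientation: [3.142, 0.0, 1.451]
force: [0.3, 0.3, 0.9]
finger_gap: -0.0003
```

```bash
cat > look.py <<'E'
import sys
from bench import telemetry,cams
from h import *
t=sys.argv[1]
c=np.array([.556,-.2307]);a=-.12;R=np.array([[np.cos(a),-np.sin(a)],[np.sin(a),np.cos(a)]])
s=telemetry.state();print('tcp jig',np.round((np.array(s['ee_pos'])[:2]-c)@R,4),s['ee_pos'][2],s['force'],s['time'])
for n,(u0,u1,v0,v1) in dict(scene=(190,320,230,380),top=(372,450,108,204)).items():
    d=cams.get_image(n);f=d['frame'];W=world(d)
    cv2.imwrite(f'pics/{n}_{t}.png',cv2.resize(f[v0:v1,u0:u1,::-1],None,fx=4,fy=4))
    m=np.zeros(f.shape[:2],bool);m[v0:v1,u0:u1]=1
    hsv=cv2.cvtColor(f,cv2.COLOR_RGB2HSV);z=W[...,2]
    y=m&(hsv[...,0]>18)&(hsv[...,0]<35)&(hsv[...,1]>130)
    for nm,k in (('plate',y&(abs(z-.048)<.006)),('tab',y&(z>.066)&(z<.08))):
        if k.sum()>5:
            q=(W[k][:,:2]-c)@R; print(n,nm,k.sum(),'x',np.round(np.percentile(q[:,0],[2,98]),4),'y',np.round(np.percentile(q[:,1],[2,98]),4))
E
python3 look.py p1
```

```text
tcp jig [-0.0452 -0.0204] 0.056015505683308944 [0.29091695 0.33707724 0.94591189] 7.025
scene plate 627 x [-0.0678 -0.0069] y [-0.056  -0.0097]
scene tab 43 x [-0.0379 -0.028 ] y [-0.0287 -0.0171]
```

View pics/scene_p1.png

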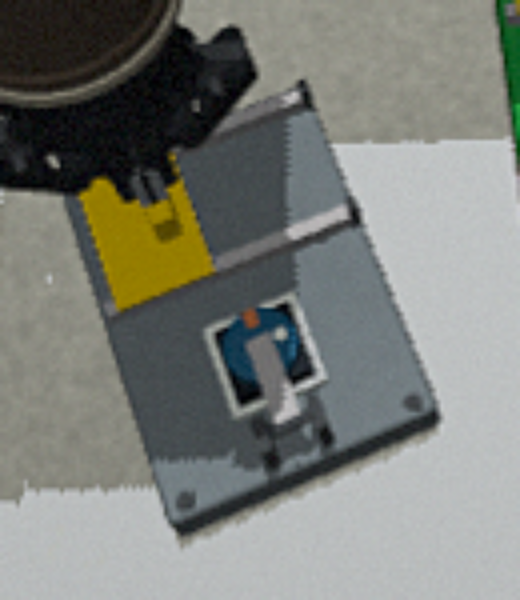

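The push did not move the tab. I'll check where the finger tips really are.

```bash
python3 - <<'E'
from bench import telemetry,cams
from h import *
c=np.array([.556,-.2307]);a=-.12;R=np.array([[np.cos(a),-np.sin(a)],[np.sin(a),np.cos(a)]])
s=telemetry.state();print(s['ee_pos'],s['finger_gap'])
d=cams.get_image('scene');W=world(d)
print('proj tcp',proj(d,[s['ee_pos']]), 'crop', (proj(d,[s['ee_pos']])-[190,230])*4)
for v in range(272,294,2):
    print(v,' '.join(str((np.r_[(W[v,u,:2]-c)@R,W[v,u,2]]*1000).astype(int).tolist()) for u in range(219,240,3)))
f=d['frame'][255:300,205:250,::-1];cv2.imwrite('pics/z1.png',cv2.resize(f,None,fx=13,fy=13,interpolation=cv2.INTER_CUBIC))
E
```

```text
[ 0.50859304 -0.24574702  0.05595136] -0.00034632201382435934
proj tcp [[230.32044808 279.98911252]] crop [[161.28179233 199.95645007]]
272 [-33, -31, 130] [-32, -26, 126] [-36, -22, 114] [-32, -17, 118] [-38, -12, 102] [-61, -9, 47] [-66, -4, 32]
274 [-32, -32, 124] [-33, -28, 117] [-34, -23, 111] [-33, -18, 108] [-37, -14, 96] [-37, -9, 91] [-63, -5, 31]
276 [-38, -34, 105] [-37, -30, 101] [-34, -25, 103] [-34, -20, 100] [-36, -15, 89] [-53, -11, 47] [-60, -7, 27]
278 [-62, -39, 45] [-39, -31, 91] [-33, -26, 97] [-32, -21, 94] [-33, -17, 88] [-50, -13, 46] [-55, -8, 31]
280 [-58, -40, 46] [-38, -33, 83] [-33, -28, 91] [-34, -23, 84] [-37, -18, 72] [-46, -14, 46] [-43, -9, 48]
282 [-54, -42, 46] [-51, -36, 48] [-49, -31, 47] [-35, -25, 73] [-32, -19, 74] [326, 10, 868] [-39, -10, 48]
284 [-50, -43, 47] [-48, -37, 47] [-45, -32, 47] [-32, -26, 71] [-29, -21, 72] [-34, -16, 57] [-36, -11, 46]
286 [-46, -44, 48] [-44, -39, 46] [-42, -34, 45] [-29, -27, 69] [-27, -22, 68] [-28, -17, 62] [-32, -13, 47]
288 [-42, -45, 47] [-40, -40, 46] [-37, -35, 48] [-35, -29, 47] [-28, -24, 57] [-28, -19, 53] [-29, -14, 46]
290 [-38, -46, 48] [-36, -41, 46] [-34, -36, 46] [-31, -31, 47] [-28, -25, 50] [-27, -20, 46] [-25, -15, 46]
292 [-33, -47, 50] [-32, -42, 47] [-31, -37, 45] [-27, -32, 47] [-25, -27, 48] [-23, -22, 46] [-21, -16, 47]
```

View pics/z1.png

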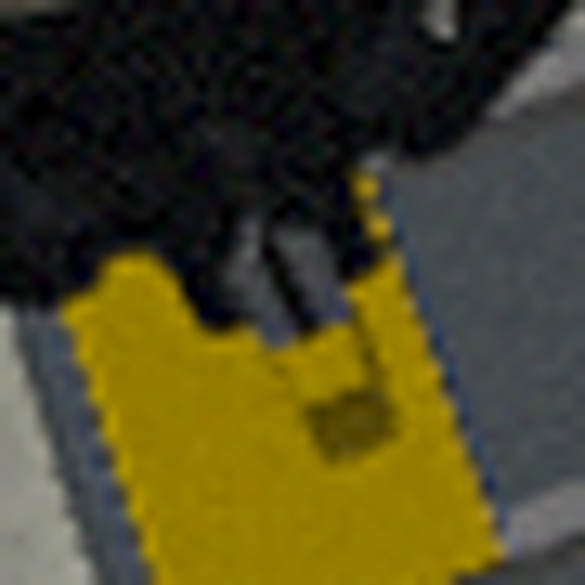

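The depth reads the finger tips at z of about 75-80 mm, above the tab top at 72 mm, although the TCP is reported at 56 mm. They passed over the tab with no contact (force about 1 N). I back off and measure this offset in free space.

{"fn": "drive_tool", "kwargs": {
  "series": "1 -0.12 0 0 0; 1 -0.24 0 0 0; 1 -0.36 0 0 0; 1 -0.36 0 0 0; 1 -0.36 0 0 0"
}}

```text
time: 7.8
ee_pos: [0.504, -0.282, 0.0558]
orientation: [-3.141, -0.0, 1.45]
force: [-0.1, 1.5, -0.3]
finger_gap: 0.0
```

```bash
python3 - <<'E'
from bench import telemetry,cams
from h import *
c=np.array([.556,-.2307]);a=-.12;R=np.array([[np.cos(a),-np.sin(a)],[np.sin(a),np.cos(a)]])
s=telemetry.state();print(s['ee_pos'],s['finger_gap'],s['joints'],s['orientation'])
d=cams.get_image('scene');W=world(d)
p=proj(d,[s['ee_pos']])[0];print('proj tcp',p)
u0,v0=int(p[0])-25,int(p[1])-30
print('z1 pix',(p-[u0,v0])*11)
for v in range(int(p[1])-14,int(p[1])+10,2):
    print(v,' '.join(str((np.r_[(W[v,u,:2]-c)@R,W[v,u,2]]*1000).astype(int).tolist()) for u in range(int(p[0])-12,int(p[0])+12,3)))
cv2.imwrite('pics/z2.png',cv2.resize(d['frame'][v0:v0+50,u0:u0+55,::-1],None,fx=11,fy=11,interpolation=cv2.INTER_CUBIC))
E
```

```text
[ 0.50402289 -0.28199597  0.05581311] 1.8027147872961596e-05 [-5.62620969e-01  5.77574462e-01  1.89348942e+00  7.86811228e-05
  6.70827104e-01 -2.01297066e+00] [-3.14134394e+00 -1.71847674e-04  1.45028803e+00]
proj tcp [211.74923573 287.41204247]
z1 pix [283.24159307 334.53246717]
273 [326, 10, 868] [-50, -60, 116] [-27, -51, 158] [-28, -47, 153] [-27, -43, 150] [-37, -40, 125] [-32, -34, 131] [-33, -30, 125]
275 [-35, -63, 143] [-45, -60, 120] [-28, -53, 149] [-28, -49, 145] [-32, -45, 131] [-72, -46, 46] [-69, -41, 46] [-67, -35, 47]
277 [-29, -63, 149] [-38, -61, 126] [-33, -55, 132] [-32, -51, 128] [-33, -47, 123] [-66, -47, 50] [-66, -42, 44] [-63, -37, 46]
279 [-28, -65, 143] [-33, -61, 130] [-38, -58, 113] [-32, -53, 121] [-38, -49, 106] [-42, -45, 92] [-62, -43, 45] [-57, -38, 51]
281 [-33, -68, 125] [-33, -63, 121] [326, 10, 868] [-34, -55, 111] [-37, -51, 99] [-39, -46, 91] [-58, -44, 46] [-54, -39, 48]
283 [-30, -69, 125] [-34, -65, 111] [-34, -61, 107] [-33, -56, 105] [-37, -52, 93] [-37, -48, 86] [-53, -45, 48] [-50, -40, 49]
285 [-37, -72, 103] [-38, -68, 95] [-34, -63, 99] [-33, -58, 96] [-33, -54, 92] [-52, -52, 47] [-50, -47, 46] [-47, -42, 46]
287 [-82, -85, 0] [-39, -70, 86] [-33, -64, 94] [-34, -60, 88] [-35, -56, 81] [-47, -53, 48] [-45, -48, 47] [-44, -43, 44]
289 [-76, -85, 3] [-75, -80, 0] [-72, -75, 0] [-71, -69, 0] [-54, -61, 30] [-44, -54, 46] [-41, -49, 49] [-40, -44, 45]
291 [-73, -87, 0] [-70, -81, 1] [-69, -76, 0] [-64, -70, 4] [-51, -62, 29] [-39, -55, 50] [-37, -50, 48] [-36, -45, 47]
293 [-69, -88, 1] [-67, -83, 0] [-65, -77, 0] [-62, -71, 0] [-46, -63, 30] [-43, -58, 31] [-34, -51, 47] [-32, -46, 46]
295 [-64, -89, 2] [-63, -84, 0] [-61, -78, 0] [-57, -73, 1] [-42, -64, 31] [-41, -59, 29] [-30, -53, 47] [-28, -48, 46]
```

View pics/z2.png

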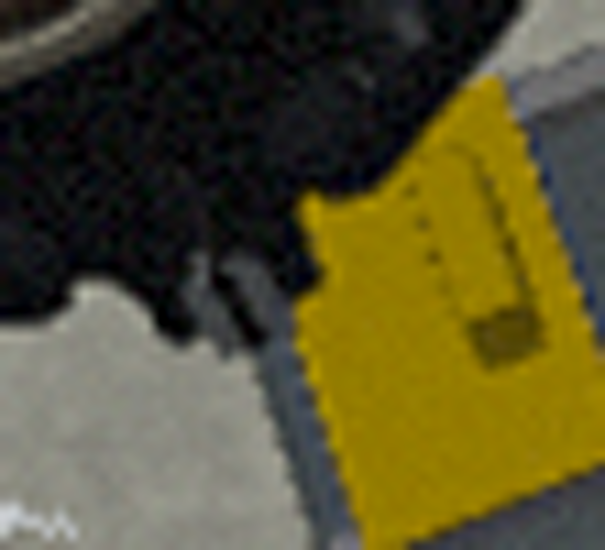

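The tip's lower edge at scene (211,288) reads z of about 82 mm against a reported 56 mm, so the real tip is roughly 25 mm higher than reported. I lower in small steps and watch the force.

{"fn": "drive_tool", "kwargs": {
  "series": "1 0 0 0.03 0; 1 0 0 0.06 0; 1 0 0 0.09 0; 1 0 0 0.12 0; 1 0 0 0.12 0"
}}

```text
time: 8.48
ee_pos: [0.5041, -0.2818, 0.0436]
orientation: [-3.141, -0.0, 1.451]
force: [-0.1, 0.1, 0.2]
finger_gap: -0.0001
```

```bash
cat > tip.py <<'E'
import sys
from bench import telemetry,cams
from h import *
c=np.array([.556,-.2307]);a=-.12;R=np.array([[np.cos(a),-np.sin(a)],[np.sin(a),np.cos(a)]])
s=telemetry.state();print(s['ee_pos'],s['finger_gap'],s['force'],s['time'])
d=cams.get_image('scene');W=world(d)
p=proj(d,[s['ee_pos']])[0];print('proj tcp',p)
u0,v0=int(p[0])-25,int(p[1])-30
hsv=cv2.cvtColor(d['frame'],cv2.COLOR_RGB2HSV)
for v in range(int(p[1])-6,int(p[1])+12,2):
    print(v,' '.join(str((np.r_[(W[v,u,:2]-c)@R,W[v,u,2]]*1000).astype(int).tolist()) for u in range(int(p[0])-12,int(p[0])+12,3)))
cv2.imwrite(f'pics/{sys.argv[1]}.png',cv2.resize(d['frame'][v0:v0+50,u0:u0+55,::-1],None,fx=11,fy=11,interpolation=cv2.INTER_CUBIC))
E
python3 tip.py z3
```

```text
[ 0.50411473 -0.28183323  0.04361305] -0.00013024716861149814 [-0.13248675  0.07257336  0.22483585] 8.475
proj tcp [213.21017878 289.75428599]
283 [-32, -66, 119] [-32, -62, 113] [-34, -58, 104] [-33, -53, 101] [-37, -49, 88] [-40, -45, 78] [-52, -42, 46] [-50, -37, 46]
285 [-31, -68, 113] [-33, -64, 103] [-33, -60, 98] [-35, -55, 90] [-38, -51, 78] [-37, -46, 76] [-48, -43, 46] [-46, -38, 47]
287 [-37, -71, 91] [-38, -67, 85] [-34, -62, 88] [-33, -57, 85] [-33, -52, 81] [-47, -50, 46] [-44, -45, 46] [-42, -39, 47]
289 [-76, -82, 0] [-38, -69, 77] [-34, -63, 80] [-34, -59, 75] [-33, -54, 74] [-43, -51, 46] [-40, -46, 47] [-38, -41, 46]
291 [-71, -83, 1] [-69, -78, 0] [-33, -65, 74] [-50, -64, 32] [-48, -59, 32] [326, 10, 868] [-36, -47, 47] [-34, -42, 46]
293 [-67, -84, 2] [-65, -79, 0] [-62, -73, 3] [-50, -66, 23] [-45, -60, 29] [-35, -53, 47] [-33, -48, 46] [-31, -43, 45]
295 [-63, -85, 1] [-61, -80, 0] [-59, -74, 0] [-56, -69, 1] [-40, -61, 31] [-31, -54, 48] [-29, -49, 46] [-27, -44, 47]
297 [-59, -87, 1] [-57, -81, 0] [-55, -76, 0] [-53, -70, 0] [-37, -62, 31] [-28, -56, 46] [-25, -50, 47] [-23, -45, 46]
299 [-56, -88, 0] [-52, -82, 2] [-50, -77, 2] [-48, -71, 0] [-33, -63, 30] [-30, -58, 33] [-21, -52, 47] [326, 10, 868]
```

View pics/z3.png

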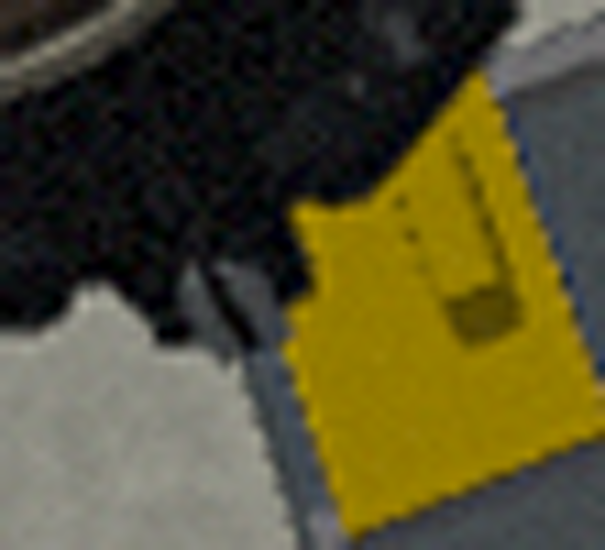

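No contact at a reported 43.6 mm, where the plate top at 47 mm would have been hit, so the offset is real at about 26 mm. I go down another 14 mm and then push.

{"fn": "drive_tool", "kwargs": {
  "series": "1 0 0 0.03 0; 1 0 0 0.06 0; 1 0 0 0.09 0; 1 0 0 0.12 0; 1 0 0 0.14 0"
}}

```text
time: 9.15
ee_pos: [0.5042, -0.2819, 0.0296]
orientation: [-3.141, -0.0, 1.451]
force: [-0.5, 0.2, 0.7]
finger_gap: 0.0
```

{"fn": "drive_tool", "kwargs": {
  "series": "1 0.08 0 0 0; 1 0.16 0 0 0; 1 0.24 0 0 0; 1 0.32 0 0 0; 1 0.36 0 0 0"
}}

```text
time: 9.78
ee_pos: [0.5087, -0.2456, 0.03]
orientation: [3.142, 0.0, 1.451]
force: [-1.3, -1.9, -1.1]
finger_gap: 0.0001
```

```bash
python3 look.py p2
```

```text
tcp jig [-0.0452 -0.0205] 0.029962069110872992 [-1.258676   -1.88090524 -1.14446457] 9.775
scene plate 451 x [-0.0538 -0.0065] y [-0.0362  0.0102]
scene tab 69 x [-0.0469 -0.0279] y [-0.0091  0.0027]
```

View pics/scene_p2.png

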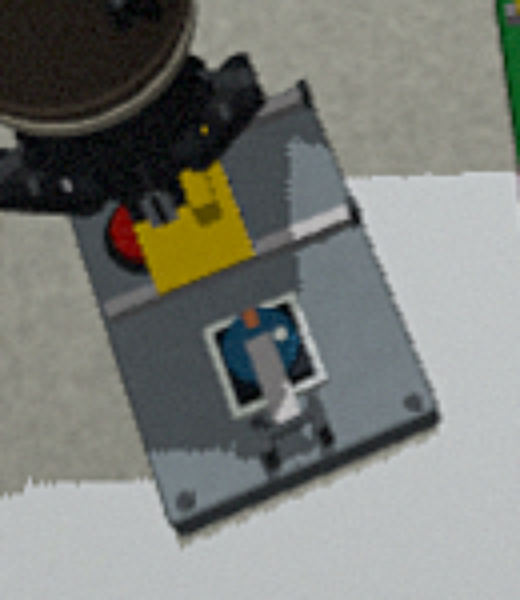

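The catch now moves with the fingers. The tab is at jig y of about -3 mm, and the red button shows at crop (125,240). About 37 mm remains to the stop.

{"fn": "drive_tool", "kwargs": {
  "series": "1 0.08 0 0 0; 1 0.16 0 0 0; 1 0.24 0 0 0; 1 0.30 0 0 0; 1 0.33 0 0 0"
}}

```text
time: 10.5
ee_pos: [0.5127, -0.213, 0.03]
orientation: [3.141, 0.0, 1.451]
force: [0.6, -1.6, -0.2]
finger_gap: 0.0
```

{"fn": "drive_tool", "kwargs": {
  "series": "1 0.01 0 0 0; 1 0.02 0 0 0; 1 0.03 0 0 0; 1 0.04 0 0 0; 1 0.04 0 0 0"
}}

```text
time: 11.12
ee_pos: [0.513, -0.2097, 0.0299]
orientation: [3.141, 0.0, 1.451]
force: [0.4, -4.5, 0.6]
finger_gap: 0.0001
```

{"fn": "drive_tool", "kwargs": {
  "series": "1 0.01 0 0 0; 1 0.02 0 0 0; 1 0.02 0 0 0; 1 0.02 0 0 0; 1 0.02 0 0 0"
}}

```text
time: 11.75
ee_pos: [0.5132, -0.2092, 0.03]
orientation: [3.141, 0.002, 1.451]
force: [-5.1, -21.2, -0.9]
finger_gap: -0.0003
```

```bash
python3 look.py p3
```

```text
tcp jig [-0.0451  0.0162] 0.02998548827250462 [ -5.06022273 -21.15550205  -0.86529028] 11.75
scene plate 433 x [-0.053  -0.0065] y [-0.0001  0.0463]
scene tab 69 x [-0.0472 -0.0279] y [0.0264 0.0391]
```

View pics/scene_p3.png

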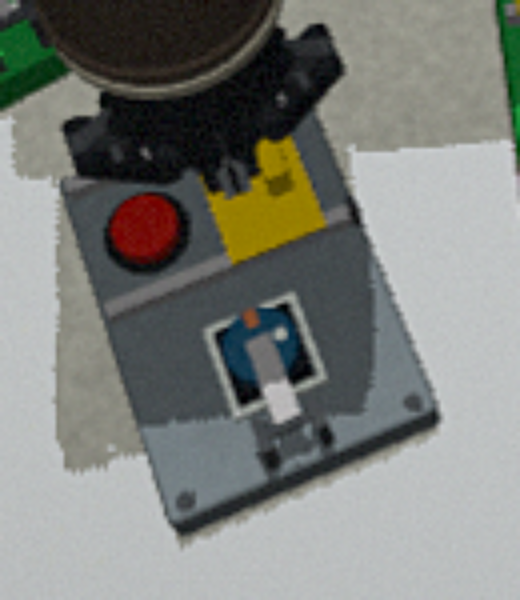

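The catch is at its stop: 21 N, tab at jig y of about 33 mm, and the plate edge has cleared the button. I back off by 46 mm to sit over the button.

{"fn": "drive_tool", "kwargs": {
  "series": "1 -0.1 0 0 0; 1 -0.2 0 0 0; 1 -0.35 0 0 0; 1 -0.46 0 0 0; 1 -0.46 0 0 0"
}}

```text
time: 12.48
ee_pos: [0.5076, -0.2541, 0.0299]
orientation: [3.141, 0.0, 1.45]
force: [0.2, 0.0, 0.2]
finger_gap: 0.0
```

{"fn": "drive_tool", "kwargs": {
  "series": "1 0 0 0.03 0; 1 0 0 0.06 0; 1 0 0 0.09 0; 1 0 0 0.11 0; 1 0 0 0.11 0"
}}

```text
time: 13.1
ee_pos: [0.5077, -0.253, 0.0187]
orientation: [-3.141, -0.0, 1.451]
force: [-0.1, -0.5, -0.5]
finger_gap: 0.0
```

```bash
python3 look.py p4; python3 tip.py z4
```

```text
tcp jig [-0.0453 -0.028 ] 0.018742237183507503 [-0.09558847 -0.48762338 -0.54197052] 13.1
scene plate 617 x [-0.078  -0.0067] y [0.0002 0.0461]
scene tab 101 x [-0.0578 -0.028 ] y [0.0275 0.0389]
[ 0.50776626 -0.25315918  0.01891296] 0.0002644470393559637 [-0.1885633   0.53797095  1.03266336] 13.2
proj tcp [230.06388685 288.65122944]
282 [-32, -40, 95] [-32, -35, 91] [-36, -31, 77] [-33, -26, 79] [-36, -21, 67] [-37, -17, 59] [-47, -12, 31] [-46, -7, 30]
284 [-32, -42, 87] [-30, -37, 87] [-33, -32, 76] [-33, -28, 70] [-37, -23, 56] [-38, -18, 49] [-43, -14, 31] [-42, -8, 30]
286 [-50, -46, 39] [-37, -39, 63] [-33, -34, 66] [-33, -29, 63] [-33, -24, 56] [-37, -20, 41] [-38, -15, 34] [-38, -10, 30]
288 [-45, -47, 41] [-37, -41, 54] [-33, -36, 58] [-34, -31, 51] [-33, -26, 48] [-36, -21, 37] [-35, -16, 33] [-33, -11, 31]
290 [-46, -49, 30] [-40, -43, 40] [-38, -38, 39] [326, 10, 868] [-33, -28, 40] [-32, -22, 36] [-32, -17, 30] [-30, -12, 29]
292 [-42, -50, 32] [-37, -45, 39] [-33, -39, 41] [-31, -34, 40] [-29, -29, 39] [-31, -24, 31] [-27, -19, 32] [-25, -13, 32]
294 [-38, -52, 31] [-35, -46, 32] [-30, -40, 40] [-28, -35, 39] [-28, -30, 33] [-26, -25, 32] [-26, -20, 28] [-23, -15, 29]
296 [-35, -53, 31] [-33, -48, 29] [-30, -42, 31] [-27, -37, 32] [-26, -32, 28] [-24, -27, 28] [-21, -21, 29] [-14, -16, 42]
298 [-31, -54, 31] [-29, -49, 29] [-26, -43, 31] [-25, -38, 28] [-23, -33, 27] [-20, -28, 28] [-12, -22, 42] [-10, -17, 43]
```

View pics/scene_p4.png

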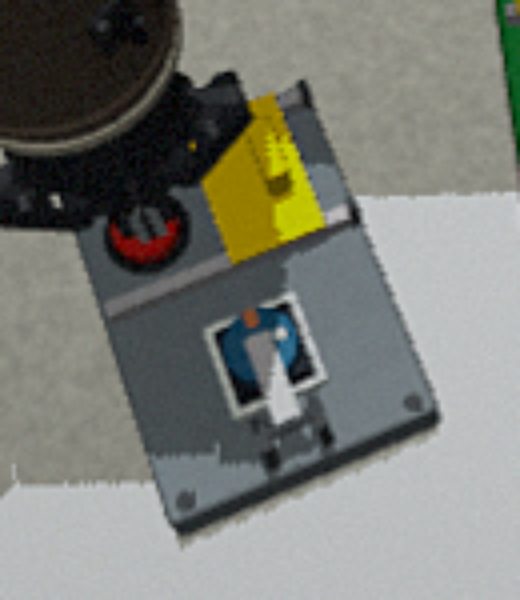

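The finger tip is centred over the red button at crop (145,225), about 4 mm above it. Now I press slowly.

{"fn": "drive_tool", "kwargs": {
  "series": "1 0 0 0.02 0; 1 0 0 0.04 0; 1 0 0 0.06 0; 1 0 0 0.08 0; 1 0 0 0.08 0"
}}

```text
time: 13.88
ee_pos: [0.5079, -0.2533, 0.0115]
orientation: [3.141, 0.0, 1.451]
force: [-3.1, 1.6, 17.6]
finger_gap: -0.0002
```

{"fn": "drive_tool", "kwargs": {
  "series": "1 0 0 0.01 0; 1 0 0 0.02 0; 1 0 0 0.03 0; 1 0 0 0.03 0; 1 0 0 0.03 0"
}}

```text
time: 14.5
ee_pos: [0.5081, -0.2534, 0.011]
orientation: [3.14, 0.001, 1.451]
force: [-14.6, 6.9, 70.5]
finger_gap: 0.0
```

Firm at 70 N. I ease off at once and look.

{"fn": "drive_tool", "kwargs": {
  "series": "1 0 0 -0.1 0; 1 0 0 -0.25 0; 1 0 0 -0.5 0; 1 0 0 -0.75 0; 1 0 0 -0.75 0"
}}

```text
time: 15.12
ee_pos: [0.5088, -0.2537, 0.0847]
orientation: [3.139, 0.001, 1.451]
force: [-0.1, -0.3, -0.0]
finger_gap: -0.0003
```

{"fn": "drive_tool", "kwargs": {
  "series": "1 -0.25 -0.1 -0.5 0; 1 -0.5 -0.2 -0.7 0; 1 -0.75 -0.2 -0.7 0; 1 -1 -0.2 -0.7 0; 1 -1 -0.2 -0.7 0"
}}

```text
time: 15.75
ee_pos: [0.4755, -0.3516, 0.152]
orientation: [-3.141, -0.0, 1.449]
force: [0.1, -0.3, -0.2]
finger_gap: -0.0002
```

```bash
python3 look.py p5; python3 - <<'E'
from bench import cams
from h import *
c=np.array([.556,-.2307]);a=-.12;R=np.array([[np.cos(a),-np.sin(a)],[np.sin(a),np.cos(a)]])
for n in('scene','top'):
    d=cams.get_image(n);W=world(d);h=cv2.cvtColor(d['frame'],cv2.COLOR_RGB2HSV)
    q=np.dstack([(W[...,:2]-c)@R,W[...,2]])
    inj=(abs(q[...,0])<.09)&(abs(q[...,1])<.065)
    r=inj&((h[...,0]<6)|(h[...,0]>174))&(h[...,1]>150)&(q[...,0]<0)
    print(n,'button',np.median(q[r],0) if r.any() else None,r.sum())
    cl=inj&(q[...,0]>0)&(q[...,2]>.06);print('clamp zmax',np.percentile(q[cl][:,2],98) if cl.any() else None,cl.sum())
    b=inj&(h[...,0]>95)&(h[...,0]<115)&(h[...,1]>130)&(q[...,2]>.042)&(q[...,0]>0);print('dial',np.median(q[b],0),b.sum())
E
```

```text
tcp jig [-0.0655 -0.1297] 0.15203138944774885 [ 0.12861752 -0.28893297 -0.16168697] 15.75
scene plate 783 x [-0.0808 -0.007 ] y [-0.      0.0458]
scene tab 103 x [-0.0584 -0.0277] y [0.0275 0.0389]
scene button [-0.04839652 -0.04071377  0.03577434] 411
clamp zmax 0.09263840086602994 234
dial [ 0.03432001 -0.00161424  0.05203603] 175
top button None 0
clamp zmax None 0
dial [nan nan nan] 0
  return _methods._mean(a, axis=axis, dtype=dtype,
  ret = um.true_divide(
```

View pics/scene_p5.png

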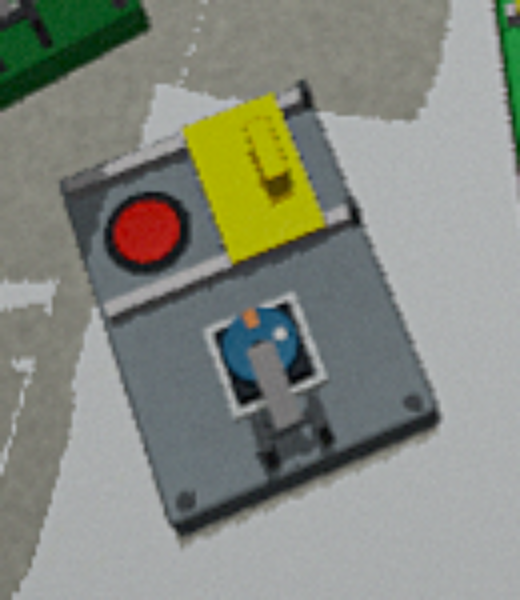

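View pics/top_p5.png

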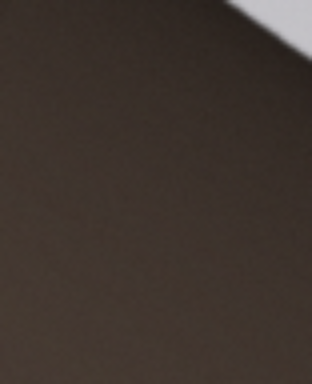

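```bash
python3 - <<'E'
from bench import cams
from h import *
c=np.array([.556,-.2307]);a=-.12;R=np.array([[np.cos(a),-np.sin(a)],[np.sin(a),np.cos(a)]])
d0=dict(np.load('scene0.npz'));ims=[('before',d0),('now',cams.get_image('scene')),('now2',cams.get_image('scene'))]
for n,d in ims:
    W=world(d);h=cv2.cvtColor(d['frame'],cv2.COLOR_RGB2HSV)
    q=np.dstack([(W[...,:2]-c)@R,W[...,2]]);x,y,z=q[...,0],q[...,1],q[...,2]
    r=(h[...,1]>150)&((h[...,0]<6)|(h[...,0]>174))&(np.hypot(x+.045,y+.032)<.013)
    print(n,'btn',np.median(q[r],0) if r.any() else None,np.std(z[r]) if r.any() else '',r.sum())
    g=(np.hypot(x+.045,y+.005)<.006);print(' floor between rails',np.median(z[g]))
    g=(abs(x)<.02)&(abs(y)>.03)&(abs(y)<.06)&(x>0);print(' blocktop',np.median(z[g]))
    g=(x>.02)&(x<.085)&(abs(y)<.012)
    for lo in np.arange(.02,.085,.01):
        k=g&(x>=lo)&(x<lo+.01);print('  x%.2f z98 %.4f n%d'%(lo,np.percentile(z[k],98) if k.any() else 0,k.sum()))
E
```

```text
before btn None  0
 floor between rails 0.030350450696395942
 blocktop 0.030300768812891725
  x0.02 z98 0.0556 n59
  x0.03 z98 0.0633 n60
  x0.04 z98 0.0625 n71
  x0.05 z98 0.0628 n97
  x0.06 z98 0.0635 n56
  x0.07 z98 0.0637 n97
  x0.08 z98 0.0642 n62
now btn [-0.04487448 -0.0318667   0.03333011] 0.0014657845918321785 130
 floor between rails 0.03062477481546385
 blocktop 0.03010452497111144
  x0.02 z98 0.0552 n58
  x0.03 z98 0.0554 n57
  x0.04 z98 0.0883 n41
  x0.05 z98 0.0937 n93
  x0.06 z98 0.0876 n75
  x0.07 z98 0.0737 n115
  x0.08 z98 0.0642 n57
now2 btn [-0.04485354 -0.03235185  0.03342794] 0.0014840078589666288 135
 floor between rails 0.030118298231882074
 blocktop 0.03012590295685877
  x0.02 z98 0.0552 n56
  x0.03 z98 0.0549 n59
  x0.04 z98 0.0882 n39
  x0.05 z98 0.0931 n100
  x0.06 z98 0.0855 n71
  x0.07 z98 0.0753 n117
  x0.08 z98 0.0638 n60
```

The button is at 33.3 mm (its stop is at 33). The clamp tip has risen from 63 to about 94 mm, the catch is still open, and the unit is in its nest. The arm is clear, so I hand in.

```bash
python3 -c "
from bench import env,telemetry
print(env.finish_job());print(telemetry.state()['time'])"
```

```text
the job is handed in; nothing more can be done
None
the job is handed in; nothing more can be done
```

The job is done and handed in at about 16 s of the 32 s limit. On the jig with the slate-blue dial, I pushed the yellow catch to its open stop, then pressed the red button fully down, and the clamp swung up.

**Last checks (scene camera), all agreeing with the job:**
- **Catch:** the tab is at jig y of about +33 mm (the stop is at +34), and it met the stop with 21 N.
- **Button:** the top is at 33.3 mm against a stop at 33 mm.
- **Clamp:** the tip rose from about 63 to 94 mm.
- **Unit:** the dial is still in its nest at jig (34, -2) mm.
- **Other jigs and the arm:** I made no move near the orange jig, though I took no final picture of it. The arm was standing clear.

**What disagreed or went wrong:**
- **Finger tips:** the camera showed them about 26 mm higher than the reported tool position. My first push passed over the tab without touching it, so I corrected the height from the depth image.
- **Press force:** it peaked at about 70 N on the wrist reading at the button's stop, through the finger tips. That is below the 120 N wrist limit but more than the button needed.
- **Top camera:** the arm blocked it in the final check, so those results rest on the scene camera alone.

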